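# Set out the sugar chefs on the display board

### The job

Two or three of the clear covers have a sugar chef under them: take each chef out and stand it upright on the white display board, midway between the chair of its own colour and the long table. Do not knock any chef over, and leave the bottle, the bowl and the butter where they are. Finish with all three stands covered again, each cover fully down on its stand (the covers are alike, any cover may go on any stand).

Things in the scene. Friction and masses are not known exactly. Their poses are not given: they have to be found in the camera images.
- board: white display board, fixed for the run, 160 x 340 mm, 6 mm thick; origin: centre of its underside; x runs across it (away from the robot at yaw 0), y along it. A long dark miniature banquet table is glued along its far (+x) side: 35 mm deep (x +37.5 to +72.5 mm), 310 mm long, top 40 mm above the origin
- chair_red: red miniature chair glued on the board, 40 x 40 mm, seat 33 mm and back 67 mm high; origin: centre of its underside, on the board's top; its back is on the -x side, its own +x points over the seat's front edge (20 mm from the origin) to the long table. From seat front to table: 75 mm. Chairs stand 100 mm apart in a row, in any order
- place_red (a point): point on the board's top, midway between the front of the red chair and the long table (57.5 mm in front of the chair's origin): where the red chef is to stand
- chef_red: rigid sugar chef in red with a white hat, loose, 0.12 kg, 96 mm tall; round foot 48 mm in diameter and 8 mm high, then a round body 28 mm in diameter from 8 to 60 mm (grip it there), head and hat 26 mm wide above; origin: centre of the foot's underside, z up through the hat. May be absent; starts under a cover
- chair_green: green miniature chair glued on the board, 40 x 40 mm, seat 33 mm and back 67 mm high; origin: centre of its underside, on the board's top; its back is on the -x side, its own +x points over the seat's front edge (20 mm from the origin) to the long table. From seat front to table: 75 mm. Chairs stand 100 mm apart in a row, in any order
- place_green (a point): point on the board's top, midway between the front of the green chair and the long table (57.5 mm in front of the chair's origin): where the green chef is to stand
- chef_green: rigid sugar chef in green with a white hat, loose, 0.12 kg, 96 mm tall; round foot 48 mm in diameter and 8 mm high, then a round body 28 mm in diameter from 8 to 60 mm (grip it there), head and hat 26 mm wide above; origin: centre of the foot's underside, z up through the hat. May be absent; starts under a cover
- chair_blue: blue miniature chair glued on the board, 40 x 40 mm, seat 33 mm and back 67 mm high; origin: centre of its underside, on the board's top; its back is on the -x side, its own +x points over the seat's front edge (20 mm from the origin) to the long table. From seat front to table: 75 mm. Chairs stand 100 mm apart in a row, in any order
- place_blue (a point): point on the board's top, midway between the front of the blue chair and the long table (57.5 mm in front of the chair's origin): where the blue chef is to stand
- chef_blue: rigid sugar chef in blue with a white hat, loose, 0.12 kg, 96 mm tall; round foot 48 mm in diameter and 8 mm high, then a round body 28 mm in diameter from 8 to 60 mm (grip it there), head and hat 26 mm wide above; origin: centre of the foot's underside, z up through the hat. May be absent; starts under a cover
- stand_a: round steel stand, fixed for the run, 114 mm in diameter; origin: centre of its underside; its floor is 6 mm above the origin, with an upright lip round the edge that rises to 12 mm and is 102 mm wide inside
- cover_a: clear round loose cover, open below, 0.18 kg, 92 mm outside diameter, 84 mm inside, 100 mm high, inside height 96 mm, with a black knob 24 mm in diameter and 30 mm high on top (from 100 to 130 mm); origin: centre of its open lower rim, z up through the knob. Seated on a stand its origin is 6 mm above the stand's, inside the lip with 5 mm play. All three alike
- stand_b: round steel stand, fixed for the run, 114 mm in diameter; origin: centre of its underside; its floor is 6 mm above the origin, with an upright lip round the edge that rises to 12 mm and is 102 mm wide inside
- cover_b: clear round loose cover, open below, 0.18 kg, 92 mm outside diameter, 84 mm inside, 100 mm high, inside height 96 mm, with a black knob 24 mm in diameter and 30 mm high on top (from 100 to 130 mm); origin: centre of its open lower rim, z up through the knob. Seated on a stand its origin is 6 mm above the stand's, inside the lip with 5 mm play. All three alike
- stand_c: round steel stand, fixed for the run, 114 mm in diameter; origin: centre of its underside; its floor is 6 mm above the origin, with an upright lip round the edge that rises to 12 mm and is 102 mm wide inside
- cover_c: clear round loose cover, open below, 0.18 kg, 92 mm outside diameter, 84 mm inside, 100 mm high, inside height 96 mm, with a black knob 24 mm in diameter and 30 mm high on top (from 100 to 130 mm); origin: centre of its open lower rim, z up through the knob. Seated on a stand its origin is 6 mm above the stand's, inside the lip with 5 mm play. All three alike
- bottle: white squeeze bottle with red cap, 56 mm in diameter, 150 mm tall, bystander; origin: centre of its underside
- bowl: small steel bowl, 110 mm wide, 50 mm high, bystander; origin: centre of its underside
- butter: pale yellow block of butter, 60 x 110 x 45 mm, bystander; origin: centre of its underside
There are look-alikes about, which are no part of the job. Leave any turquoise look-alike of the stand_c alone.

How it is judged:
At the end, for the whole second after the job is handed in: Each chef present stands upright (0.12 rad), at rest on the board, its centre within 15 mm of the point midway between the chair of its colour and the long table; each stand has a cover at rest, upright, within 9 mm of its centre and fully down (within 3 mm) (horizontal distance between chef_red and place_red below 0.015 m and z of chef_red in the frame of place_red below 0.006 m and angle between each of chef_red, chef_green, chef_blue's own z axis and vertical below 0.12 rad and linear speed of each of chef_red, chef_green, chef_blue below 0.02 m/s and horizontal distance between chef_green and place_green below 0.015 m and z of chef_green in the frame of place_green below 0.006 m and horizontal distance between chef_blue and place_blue below 0.015 m and z of chef_blue in the frame of place_blue below 0.006 m and ((horizontal distance between cover_a and stand_a below 0.009 m and z of cover_a in the frame of stand_a below 0.009 m and angle between cover_a's own z axis and vertical below 0.06 rad and linear speed of cover_a below 0.02 m/s) or (horizontal distance between cover_b and stand_a below 0.009 m and z of cover_b in the frame of stand_a below 0.009 m and angle between cover_b's own z axis and vertical below 0.06 rad and linear speed of cover_b below 0.02 m/s) or (horizontal distance between cover_c and stand_a below 0.009 m and z of cover_c in the frame of stand_a below 0.009 m and angle between cover_c's own z axis and vertical below 0.06 rad and linear speed of cover_c below 0.02 m/s)) and ((horizontal distance between cover_a and stand_b below 0.009 m and z of cover_a in the frame of stand_b below 0.009 m and angle between cover_a's own z axis and vertical below 0.06 rad and linear speed of cover_a below 0.02 m/s) or (horizontal distance between cover_b and stand_b below 0.009 m and z of cover_b in the frame of stand_b below 0.009 m and angle between cover_b's own z axis and vertical below 0.06 rad and linear speed of cover_b below 0.02 m/s) or (horizontal distance between cover_c and stand_b below 0.009 m and z of cover_c in the frame of stand_b below 0.009 m and angle between cover_c's own z axis and vertical below 0.06 rad and linear speed of cover_c below 0.02 m/s)) and ((horizontal distance between cover_a and stand_c below 0.009 m and z of cover_a in the frame of stand_c below 0.009 m and angle between cover_a's own z axis and vertical below 0.06 rad and linear speed of cover_a below 0.02 m/s) or (horizontal distance between cover_b and stand_c below 0.009 m and z of cover_b in the frame of stand_c below 0.009 m and angle between cover_b's own z axis and vertical below 0.06 rad and linear speed of cover_b below 0.02 m/s) or (horizontal distance between cover_c and stand_c below 0.009 m and z of cover_c in the frame of stand_c below 0.009 m and angle between cover_c's own z axis and vertical below 0.06 rad and linear speed of cover_c below 0.02 m/s))); the robot touches nothing.
It fails at once if a chef is knocked over (tilted by more than 0.8 rad) (angle between any of chef_red, chef_green, chef_blue's own z axis and vertical above 0.8 rad).
It fails at once if the bottle, bowl or butter is moved by more than 40 mm (distance of any of bottle, bowl, butter from where it was at the start of the episode above 0.04 m).
Of chef_red, chef_green, chef_blue only 2 to 3 are there at a start; the rules pass over those that are not, and their reading is None.
At some moment in a run one of cover_a, cover_b, cover_c, chef_red, chef_green, chef_blue may be knocked a few centimetres aside while the robot is not near it.
It also fails if it takes over 210 s, if anything falls off the work surface, if the arm or the gripper's body presses on something with over 40 N, if the wrist force passes 120 N, or if a joint passes its speed limit or range.

### The arm

A 6-joint arm with a two-finger parallel gripper is mounted at the origin on the work surface. World frame = base frame: x ahead of the robot, y to its left, z up, the work surface at z = 0. Lengths are in m, angles in rad, forces in N, time in s.
With the tool pointing down it reaches from about 0.275 to 0.875 m from the base axis. Payload 12.5 kg.
Tool frame: the origin (TCP) lies on the centre line of the jaws, within the pads' length; the fingertips stand r.finger_overhang ahead of it and the grasp point (between the pads) lies 3 mm ahead of it (r.finger_overhang is the distance from the TCP to the fingertips, in m); z points along the fingers, y is the line along which they close (so a half turn about z gives the same grasp; the last joint's range is limited). The gripper opens to 85 mm and grips with 20 to 120 N. Pads are 22 mm wide; open, the fingers measure 114 mm over their backs; the gripper's body (76 mm by 85 mm) begins 54 mm behind the grasp point. The pads swing forward as they close: fully open they stand 13 mm farther back than shut.
Start: joints at [1.094, 0.351, 1.652, -0, 1.139, -0.085], TCP at [0.21, 0.508, 0.219] pointing down, gripper open.
Joint ranges: [-2.75, 2.75], [-0.79, 2.1], [0.01, 2.65], [-1.57, 4.71], [0.07, 3.14], [-2.87, 2.87]. Speed limits (rad/s): [2.22, 2.22, 2.79, 3.14, 3.14, 3.14].

### API

Orientations are given as a unit quaternion [x, y, z, w].
In Python, from cell import r, optics gives the robot as it stands. The module is installed in compiled form; this text tells all that it offers. Calls block until the motion is done:
- r.move_to(position, orientation): joint-space move of the TCP to a pose.
- r.move_linear(position, rot=None, vel=0.15): straight line of the TCP; rot=None keeps the orientation; vel is the mean speed in m/s.
- r.set_joints(angles): joint-space move.
- r.set_gripper(opening, squeeze=None): opening from 0.0 (shut) to 1.0 (fully open); squeeze is the grip in N (None keeps the last); returns when the fingers have stopped.
- r.sleep(seconds).
- r.inverse_kinematics(position, orientation): joint angles nearest the present ones, or None.
- optics.get_image(name): name is "side" or "top" or "wrist"; returns a dict with "pixels" (384x512x3 uint8, red, green, blue), "depth" (384x512 float32, m along the optical axis (not along the pixel's ray), 0 where there is no reading), "fx", "fy", "cx", "cy" (pixels), "D" ([k1, k2, p1, p2, k3] as OpenCV has them; the pictures are not rectified), "camera_from_world" (4x4, takes a point from world to camera coordinates); the wrist camera has in their place "mount" (4x4, takes a point from camera to tool coordinates, whose origin is the TCP and whose axes are the flange's). Camera axes: x right, y down, z forward; pixel columns grow to the right and rows downward; lengths in m; the calibration is good to about 2 mm. A picture is of the moment at which its call begins: read the wrist's pose just before it.
A pose or a line that the arm cannot do raises r.PlanningError and nothing moves.
- r.hand_in(): hands the job in; it is judged then, once.
Readings, each from a call of its own:
- r.current_t(): time.
- r.current_q(): joint angles.
- r.current_qvel(): joint speeds.
- r.current_effort(): joint torques, N m.
- r.current_tool_pos(): TCP position.
- r.current_ee_rot(): TCP orientation.
- r.current_contact_force(): force on the tool from outside, world axes, zero at the start.
- r.current_torque(): the same for the moment, N m.
- r.current_opening(): opening from 0.0 (shut) to 1.0 (fully open).
- r.current_finger_force(): force on a finger pad.
Only numpy, scipy, OpenCV 4.12 (cv2) and the standard library are available. Lean on these libraries where they do the work, as an engineer would, in place of code of your own. Each camera call takes 0.05 s, during which the arm holds its last target. There are 200 camera calls.

## Working session

There is one attempt and no reset: what is moved stays moved. The work goes in short steps, each a Python script; the robot and the scene stay as the last script left them, time stands still between calls to the robot, and variables do not carry over. Pictures are saved under pics/ and viewed, at most 14 in all, crops included, and the job is handed in when it is done.

```bash
mkdir -p pics; cat > h.py <<'E'
import numpy as np, cv2
from cell import r, optics
def pose():
    from scipy.spatial.transform import Rotation as R
    T=np.eye(4); T[:3,:3]=R.from_quat(r.current_ee_rot()).as_matrix(); T[:3,3]=r.current_tool_pos(); return T
def grab(name,fn=None):
    P=pose() if name=="wrist" else None
    g=optics.get_image(name)
    g["wfc"]=P@np.array(g["mount"]) if name=="wrist" else np.linalg.inv(np.array(g["camera_from_world"]))
    g["K"]=np.array([[g["fx"],0,g["cx"]],[0,g["fy"],g["cy"]],[0,0,1.]])
    if fn: cv2.imwrite("pics/"+fn,g["pixels"][:,:,::-1])
    return g
def ray(g,uv):
    p=cv2.undistortPoints(np.array([[uv]],float),g["K"],np.array(g["D"],float))[0,0]
    return np.array([p[0],p[1],1.])
def at_z(g,uv,z):
    d=g["wfc"][:3,:3]@ray(g,uv); o=g["wfc"][:3,3]; return o+d*(z-o[2])/d[2]
def cloud(g):
    h,w=g["depth"].shape
    uv=np.stack(np.meshgrid(np.arange(w),np.arange(h)),-1).reshape(-1,1,2).astype(float)
    p=cv2.undistortPoints(uv,g["K"],np.array(g["D"],float))[:,0]
    c=np.c_[p,np.ones(len(p))]*g["depth"].reshape(-1,1)
    W=(c@g["wfc"][:3,:3].T+g["wfc"][:3,3]); W[g["depth"].ravel()==0]=np.nan
    return W.reshape(h,w,3)
def proj(g,X):
    T=np.linalg.inv(g["wfc"]); return cv2.projectPoints(np.atleast_2d(X).astype(float),cv2.Rodrigues(T[:3,:3])[0],T[:3,3],g["K"],np.array(g["D"],float))[0][:,0]
E
python3 - <<'E'
from h import *
import pickle
for n in("top","side"):
    g=grab(n); pickle.dump(g,open(n+".pkl","wb"))
    cv2.imwrite(f"pics/{n}0.png",cv2.resize(g["pixels"][:,:,::-1],(800,600),interpolation=cv2.INTER_CUBIC))
    print(n,g["wfc"].round(3),g["K"].round(1).tolist(),g["D"])
print(r.finger_overhang,r.current_ee_rot(),r.current_t())
g=grab("wrist"); print(np.array(g["mount"]).round(3))
E
```

```text
top [[ 5.000e-03 -9.790e-01  2.030e-01  2.070e-01]
 [-1.000e+00 -5.000e-03  0.000e+00 -4.000e-03]
 [ 1.000e-03 -2.030e-01 -9.790e-01  1.151e+00]
 [ 0.000e+00  0.000e+00  0.000e+00  1.000e+00]] [[390.5, 0.0, 253.2], [0.0, 390.5, 196.2], [0.0, 0.0, 1.0]] [-0.07529646  0.          0.          0.          0.        ]
side [[-0.993 -0.072  0.094  0.348]
 [-0.118  0.56  -0.82   0.938]
 [ 0.007 -0.826 -0.564  0.695]
 [ 0.     0.     0.     1.   ]] [[419.1, 0.0, 253.4], [0.0, 419.1, 191.4], [0.0, 0.0, 1.0]] [0.01604526 0.         0.         0.         0.        ]
0.022 [ 1.94673796e-01  9.80867901e-01 -5.02121807e-04 -1.48123815e-04] 0.1
[[ 0.    -0.966 -0.259  0.066]
 [ 1.    -0.     0.    -0.001]
 [-0.    -0.259  0.966 -0.155]
 [ 0.     0.     0.     1.   ]]
```

View pics/top0.png

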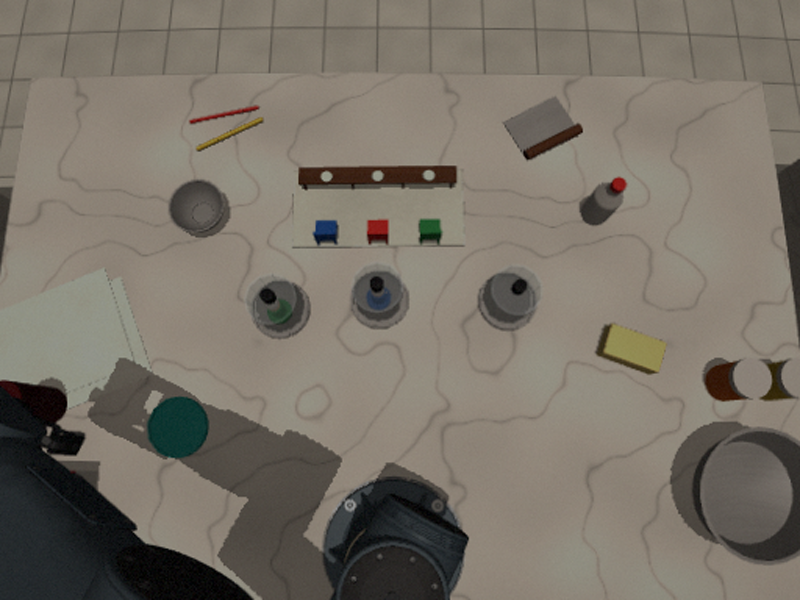

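View pics/side0.png

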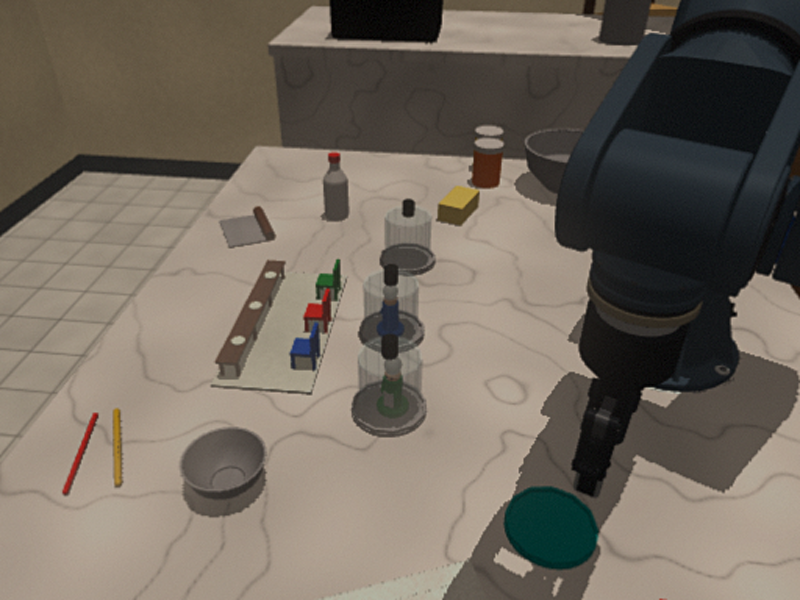

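Candidates (800x600 top view): clear-covered stands at (280,307) green chef inside, (379,297) blue chef inside, (509,299) apparently empty. The turquoise disc at (178,427) is the look-alike, to be left alone. Chairs: blue (326,231), red (378,231), green (430,231). Checking in close crops.

```bash
python3 - <<'E'
import pickle,cv2
from h import *
g=pickle.load(open("top.pkl","rb")); s=pickle.load(open("side.pkl","rb"))
cv2.imwrite("pics/topc.png",cv2.resize(g["pixels"][100:220,150:350,::-1],None,fx=4,fy=4,interpolation=cv2.INTER_CUBIC))
cv2.imwrite("pics/sidec.png",cv2.resize(s["pixels"][120:285,130:290,::-1],None,fx=3.6,fy=3.6,interpolation=cv2.INTER_CUBIC))
E
```

```text
(no output)
```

View pics/topc.png

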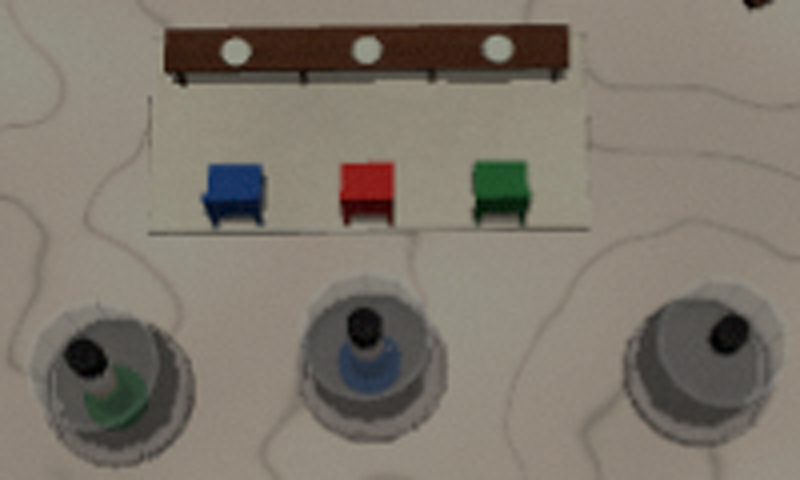

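View pics/sidec.png

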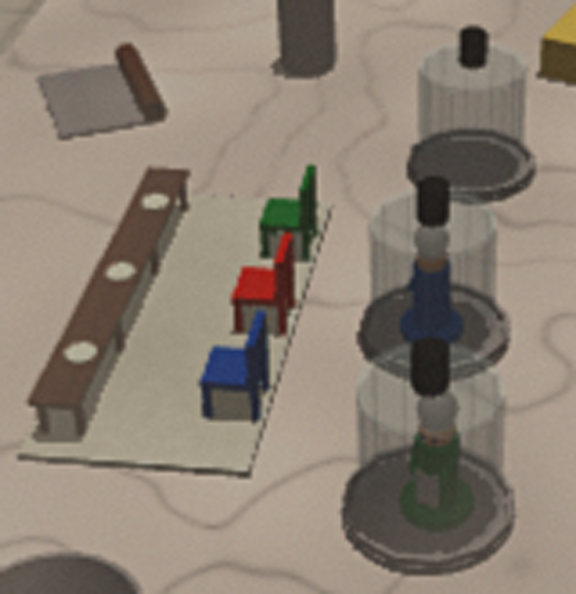

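Confirmed: green chef under the left cover, foot at (115,396) in the crop. Blue chef under the middle cover, foot at (370,362). The right cover (698,371) is empty. Chair order along the row is blue, red, green.

```bash
python3 - <<'E'
import pickle
from h import *
g=pickle.load(open("top.pkl","rb")); s=pickle.load(open("side.pkl","rb"))
def tp(n,uv,z): print("top ",n,at_z(g,(uv[0]/4+149.6,uv[1]/4+99.6),z).round(4))
def sd(n,uv,z): print("side",n,at_z(s,(uv[0]/3.6+129.6,uv[1]/3.6+119.6),z).round(4))
for n,a,b in(("knobL",(88,352),(431,348)),("knobM",(366,323),(433,188)),("knobR",(732,330),(474,36))): tp(n,a,.136); sd(n,b,.136)
for n,a,b in(("stL",(120,393),(428,510)),("stM",(373,367),(434,331)),("stR",(698,371),(471,164))): tp(n,a,.012); sd(n,b,.012)
for n,a in(("footG",(115,396)),("footB",(370,362))): tp(n,a,.014)
for n,b in(("footG",(437,503)),("footB",(431,325))): sd(n,b,.014)
for n,a,b in(("seatB",(236,183),(230,366)),("seatR",(367,182),(260,287)),("seatG",(501,182),(288,215))): tp(n,a,.039); sd(n,b,.039)
for n,a in(("bFL",(150,234)),("bFR",(589,230))): tp(n,a,.006)
for n,a in(("t1",(165,30)),("t2",(569,25)),("t3",(569,68)),("t4",(165,73))): tp(n,a,.04)
for n,a in(("t1",(149,169)),("t2",(189,172)),("t3",(30,402)),("t4",(82,406))): sd(n,a,.04)
W=cloud(g)
m=(W[...,2]>.035)&(W[...,2]<.045)&(W[...,0]>.55); m2=m&(abs(W[...,1])<.25); P=W[m2][:,:2]
print(len(P),cv2.minAreaRect(P.astype(np.float32)))
print(r.inverse_kinematics([.5,.2,.3],[0.7071,0.7071,0,0]),r.inverse_kinematics([.5,.2,.3],[1,0,0,0]),r.inverse_kinematics([.5,.2,.3],[0,1,0,0]))
E
```

```text
top  knobL [0.4398 0.2147 0.136 ]
side knobL [0.4384 0.2214 0.136 ]
top  knobM [0.4606 0.0289 0.136 ]
side knobM [0.4602 0.0388 0.136 ]
top  knobR [ 0.4571 -0.2167  0.136 ]
side knobR [ 0.4564 -0.2059  0.136 ]
top  stL [0.4369 0.2159 0.012 ]
side stL [0.4389 0.2317 0.012 ]
top  stM [0.4577 0.0273 0.012 ]
side stM [0.4588 0.0416 0.012 ]
top  stR [ 0.4559 -0.2159  0.012 ]
side stR [ 0.4568 -0.205   0.012 ]
top  footG [0.4342 0.2192 0.014 ]
top  footB [0.461  0.0295 0.014 ]
side footG [0.4337 0.2267 0.014 ]
side footB [0.4617 0.0371 0.014 ]
top  seatB [0.5924 0.1307 0.039 ]
side seatB [0.5904 0.1351 0.039 ]
top  seatR [0.5935 0.0325 0.039 ]
side seatR [0.5905 0.0394 0.039 ]
top  seatG [ 0.594  -0.0678  0.039 ]
side seatG [ 0.5901 -0.0613  0.039 ]
top  bFL [0.5625 0.1995 0.006 ]
top  bFR [ 0.5673 -0.1369  0.006 ]
top  t1 [0.7155 0.189  0.04  ]
top  t2 [ 0.7209 -0.1209  0.04  ]
top  t3 [ 0.6855 -0.1203  0.04  ]
top  t4 [0.6802 0.1875 0.04  ]
side t1 [ 0.7198 -0.1149  0.04  ]
side t2 [ 0.6854 -0.1145  0.04  ]
side t3 [0.7141 0.1912 0.04  ]
side t4 [0.6782 0.1909 0.04  ]
1433 ((0.6439324617385864, 0.03237677365541458), (0.15337902307510376, 0.3097684681415558), 1.0012285709381104)
[ 2.94050381e-01  2.57835848e-01  1.57540913e+00 -4.44089210e-16
  1.30834768e+00  2.94050381e-01] [ 2.94050381e-01  2.57835848e-01  1.57540913e+00 -4.44089210e-16
  1.30834768e+00  1.86484671e+00] [ 2.94050381e-01  2.57835848e-01  1.57540913e+00 -4.44089210e-16
  1.30834768e+00 -1.27674595e+00]
```

```bash
python3 - <<'E'
from h import *
import pickle
Q=[0,1,0,0]
tiles=[]
for i,(x,y,z) in enumerate([(.437,.217,.33),(.459,.03,.33),(.457,-.213,.33),(.62,.034,.36)]):
    r.move_to([x,y,z],Q); r.sleep(.3)
    g=grab("wrist"); pickle.dump(g,open(f"w{i}.pkl","wb")); tiles.append(g["pixels"])
    W=cloud(g); dark=(g["pixels"].max(2)<60)&(W[...,2]>.131)&(W[...,2]<.145)
    print(i,dark.sum(), np.nanmean(W[dark],0) if dark.any() else 0, g["wfc"][:3,3].round(3), r.current_t())
    T=pose();print(T[:3,3].round(4))
m=np.vstack([np.hstack(tiles[:2]),np.hstack(tiles[2:])])
cv2.imwrite("pics/w0.png",cv2.resize(m[:,:,::-1],(800,600),interpolation=cv2.INTER_AREA))
E
```

```text
0 508 [0.44698446 0.13063676 0.13596992] [0.37  0.217 0.485] 1.9333
[0.4369 0.2173 0.3299]
1 768 [0.45008125 0.01801034 0.13599283] [0.392 0.03  0.485] 3.0583
[0.459  0.0306 0.33  ]
2 505 [ 0.45687059 -0.10074403  0.13609302] [ 0.391 -0.213  0.485] 4.3667
[ 0.4572 -0.2124  0.3301]
3 862 [0.45225239 0.01807556 0.13600124] [0.553 0.033 0.515] 5.8583
[0.6199 0.0334 0.3601]
```

View pics/w0.png

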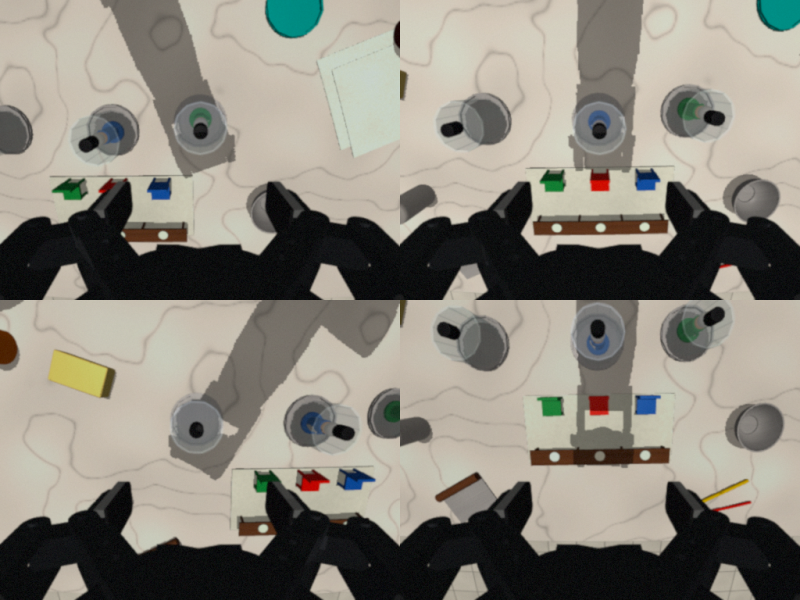

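The wrist views show the green chef under the left cover (200,125), blue under the middle one (600,125), and the third cover empty (197,425). Chairs are in order and unobstructed. Next I'm refining the numbers from these views.

```bash
python3 - <<'E'
from h import *
import pickle
kn={'L':(.439,.215),'M':(.46,.03),'R':(.457,-.215)}
for i in range(4):
    g=pickle.load(open(f"w{i}.pkl","rb")); W=cloud(g); px=g["pixels"].astype(int)
    for n,(x,y) in kn.items():
        near=np.hypot(W[...,0]-x,W[...,1]-y)
        k=(near<.03)&(abs(W[...,2]-.136)<.003)&(px.max(2)<70)
        if k.sum()<20: continue
        c,rad=cv2.minEnclosingCircle(W[k][:,:2].astype(np.float32))
        zz=W[near<.07][:,2]
        s=(near<.075)&(W[...,2]>.009)&(W[...,2]<.015)
        o=W[s][:,:2].astype(np.float32)
        cs=cv2.minEnclosingCircle(o) if s.sum()>50 else None
        print(i,n,"knob",np.round(c,4),round(rad,4),"stand",s.sum(),cs and (np.round(cs[0],4),round(cs[1],4)))
    # chefs by colour z
    for n,ch in(("red",0),("green",1),("blue",2)):
        o=[j for j in range(3) if j!=ch]
        m=(px[...,ch]>1.5*px[...,o].max(2) if ch!=1 else px[...,1]>1.4*px[...,o].max(2))&(px[...,ch]>50)
        seat=m&(abs(W[...,2]-.039)<.003)&(W[...,0]>.54)
        if seat.sum()>30: 
            rc=cv2.minAreaRect(W[seat][:,:2].astype(np.float32)); print(i,"seat",n,np.round(rc[0],4),np.round(rc[1],4),round(rc[2],1))
        b=m&(W[...,0]<.53)&(W[...,2]>0.008)&(W[...,2]<.1)&(W[...,0]>.38)
        if b.sum()>30: print(i,"chef",n,b.sum(),W[b].mean(0).round(4),np.percentile(W[b][:,2],[5,50,95]).round(3))
    t=(abs(W[...,2]-.04)<.002)&(W[...,0]>.66)&(W[...,0]<.74)&(px[...,0]<150)
    if t.sum()>100:
        rc=cv2.minAreaRect(W[t][:,:2].astype(np.float32)); print(i,"table",np.round(rc[0],4),np.round(rc[1],4),round(rc[2],2))
E
```

```text
0 L knob [0.437  0.2202] 0.0118 stand 242 (array([0.4293, 0.2201]), 0.055)
0 M knob [0.459  0.0329] 0.0117 stand 371 (array([0.4575, 0.0299]), 0.0566)
0 seat red [0.6687 0.0802] [0.2223 0.1085] 53.5
0 seat green [ 0.5891 -0.0658] [0.0402 0.0401] 1.6
0 seat blue [0.5851 0.134 ] [0.0388 0.0397] 1.3
0 chef blue 130 [0.4413 0.0726 0.087 ] [0.073 0.088 0.098]
0 table [0.6916 0.2138] [0.0429 0.3526] 4.19
1 L knob [0.4374 0.2188] 0.012 stand 380 (array([0.4381, 0.2174]), 0.0561)
1 M knob [0.4587 0.0316] 0.0117 stand 253 (array([0.4541, 0.0302]), 0.0558)
1 R knob [ 0.4561 -0.2149] 0.0114 stand 420 (array([ 0.4555, -0.2152]), 0.0559)
1 seat red [0.6417 0.0337] [0.149  0.3046] 1.2
1 seat green [ 0.5884 -0.066 ] [0.039  0.0397] 89.6
1 chef green 154 [0.4223 0.1779 0.0874] [0.072 0.088 0.098]
1 seat blue [0.5851 0.1322] [0.0386 0.0389] 1.6
1 table [0.6902 0.0228] [0.8046 0.0599] 89.99
2 M knob [0.459  0.0302] 0.0113 stand 422 (array([0.4573, 0.0281]), 0.0563)
2 R knob [ 0.4556 -0.2164] 0.0118 stand 247 (array([ 0.4474, -0.2157]), 0.0551)
2 seat red [ 0.6408 -0.0014] [0.1384 0.2503] 8.7
2 seat green [ 0.5885 -0.0682] [0.0393 0.0382] 0.5
2 chef green 415 [0.4296 0.1763 0.0547] [0.038 0.054 0.073]
2 seat blue [0.5855 0.1325] [0.0397 0.0399] 1.0
2 chef blue 250 [ 0.4466 -0.0111  0.0788] [0.06  0.079 0.097]
2 table [0.6997 0.0341] [0.0367 0.3087] 0.96
3 L knob [0.4378 0.2184] 0.0116 stand 434 (array([0.44  , 0.2193]), 0.0571)
3 M knob [0.4602 0.0317] 0.012 stand 291 (array([0.4601, 0.0293]), 0.0558)
3 R knob [ 0.4567 -0.2147] 0.0118 stand 448 (array([ 0.4569, -0.2157]), 0.0565)
3 seat red [0.6457 0.0344] [0.141  0.3054] 1.0
3 seat green [ 0.5891 -0.0661] [0.0377 0.04  ] 0.2
3 chef green 171 [0.4579 0.1805 0.0884] [0.076 0.089 0.099]
3 seat blue [0.5876 0.132 ] [0.0342 0.0396] 0.2
3 table [0.69   0.0198] [0.0594 0.8094] 0.02
```

```bash
cat >> h.py <<'E'
Q=[0,1,0,0]; HI=.31; GK=.134; GC=.058
ST={'L':(.438,.218),'M':(.4585,.030),'R':(.456,-.2155)}
PL={'green':(.6461,-.0655),'blue':(.643,.1335)}; PARK=(.40,-.09)
def pick(x,y,z,sq=40):
    r.set_gripper(1.0); r.move_to([x,y,HI],Q); r.move_linear([x,y,z+.04],vel=.25); r.move_linear([x,y,z],vel=.06)
    r.set_gripper(0.0,sq); op=r.current_opening()
    r.move_linear([x,y,z+.03],vel=.05); r.move_linear([x,y,HI],vel=.15)
    print("picked",round(op,3),round(r.current_opening(),3),"F",np.round(r.current_contact_force(),1),"t",round(r.current_t(),1))
def put(x,y,z,op=1.0):
    r.move_to([x,y,HI],Q); r.move_linear([x,y,z+.03],vel=.2); r.move_linear([x,y,z+.001],vel=.03)
    print("put F",np.round(r.current_contact_force(),1),r.current_tool_pos()); r.set_gripper(op); r.move_linear([x,y,z+.05],vel=.08); r.move_linear([x,y,HI],vel=.3)
def circ(g,x,y,z,tol=.004,R=.05,cond=lambda p:p.max(2)<70):
    W=cloud(g); k=(np.hypot(W[...,0]-x,W[...,1]-y)<R)&(abs(W[...,2]-z)<tol)&cond(g["pixels"].astype(int))
    if k.sum()<15: return None
    c,rad=cv2.minEnclosingCircle(W[k][:,:2].astype(np.float32)); return np.round(c,4),round(rad,4),int(k.sum())
def look(x,y,fn,z=.33):
    r.move_to([x,y,z],Q); r.sleep(.3); return grab("wrist",fn)
GREEN=lambda p:(p[...,1]>1.25*p[...,0])&(p[...,1]>1.25*p[...,2])
BLUE=lambda p:(p[...,2]>1.3*p[...,0])&(p[...,2]>1.2*p[...,1])
E
python3 - <<'E'
from h import *
pick(.4375,.219,GK); put(*PARK,GK-.006)
g=look(.437,.217,"w1.png")
print("foot",circ(g,.436,.219,.014,.003,.06,GREEN),"hat",circ(g,.436,.219,.102,.004,.06,lambda p:p.min(2)>-1))
print("parked",circ(g,*PARK,.130),"M",circ(g,.459,.031,.136),r.current_t())
E
```

```text
picked -0.001 0.005 F [-0.2 -0.2 -1. ] t 11.3
put F [ 0.7 -0.8  0.1] [ 0.40012821 -0.09003522  0.12915754]
foot None hat (array([0.4368, 0.2203]), 0.0466, 1186)
parked None M (array([0.4586, 0.0325]), 0.0119, 245) 18.15
```

View pics/w1.png

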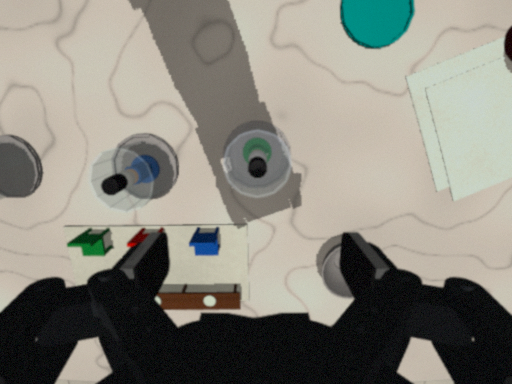

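The wrist view shows that the grasp missed: the cover is still on the left stand at (257,165). I'll look from the side at the grasp pose before closing again.

```bash
python3 - <<'E'
from h import *
g=grab("wrist"); print("L",circ(g,.438,.219,.136))
r.set_gripper(1.0); r.move_to([.4375,.219,.2],Q); r.move_linear([.4375,.219,GK],vel=.06)
s=grab("side"); w=grab("wrist")
print(r.current_tool_pos(),r.current_opening(),proj(s,[.4375,.219,.136]),proj(w,[.4375,.219,.136]))
r.set_gripper(0.6); s2=grab("side"); w2=grab("wrist"); print(r.current_opening(),r.current_finger_force(),r.current_contact_force())
u,v=proj(s,[.4375,.219,.136])[0].astype(int)
c=lambda a:a[v-75:v+75,u-100:u+100]
m=np.vstack([np.hstack([c(s["pixels"]),c(s2["pixels"])]),np.hstack([w["pixels"][80:330,56:456],w2["pixels"][80:330,56:456]])[::2,::2]]) 
cv2.imwrite("pics/g1.png",cv2.resize(m[:,:,::-1],None,fx=2,fy=2,interpolation=cv2.INTER_CUBIC)); print(m.shape)
E
```

```text
L (array([0.4367, 0.2202]), 0.0117, 277)
[0.43768528 0.21906604 0.13431269] 0.9977015918323618 [[249.86456839 215.62193823]] [[254.34224176 232.07729398]]
0.60012296949484 0.0 [-0.58717343 -1.14045914 -0.1075091 ]
(275, 400, 3)
```

View pics/g1.png

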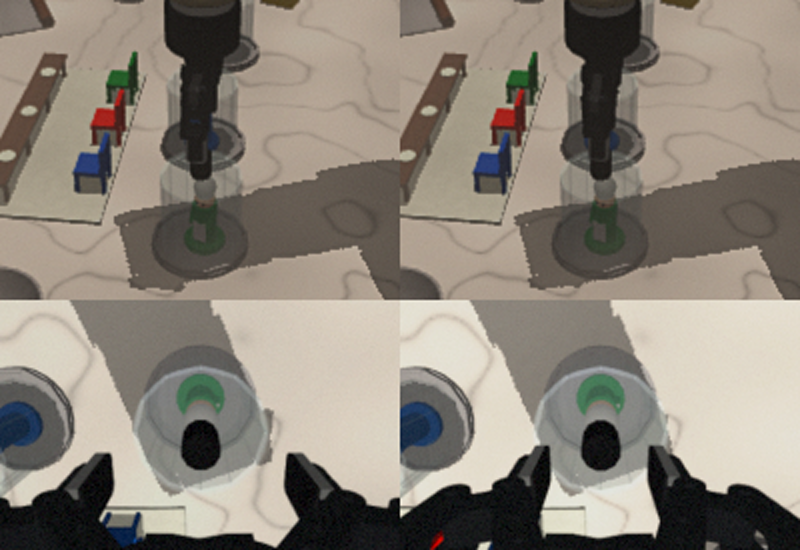

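```bash
python3 - <<'E'
from h import *
for o in(.45,.35,.28,.2):
    r.set_gripper(o,20); print(o,round(r.current_opening(),4),r.current_finger_force(),np.round(r.current_contact_force(),2))
    if o in(.35,.2): 
        w=grab("wrist"); cv2.imwrite(f"pics/g_{o}.png",w["pixels"][:,:,::-1])
a=[cv2.imread(f"pics/g_{o}.png")[120:320,156:356] for o in(.35,.2)]
cv2.imwrite("pics/g2.png",cv2.resize(np.hstack(a),None,fx=2,fy=2,interpolation=cv2.INTER_CUBIC))
E
```

```text
0.45 0.4473 0.0 [ 0.37 -0.87  0.06]
0.35 0.3524 0.0 [-0.37  0.88 -0.09]
0.28 0.2806 0.0 [-0.08  0.    0.43]
0.2 0.1958 0.0 [ 0.23  0.39 -0.2 ]
```

View pics/g2.png

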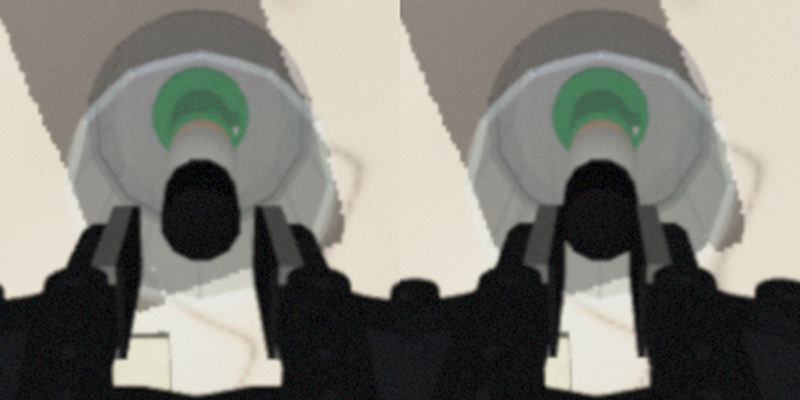

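```bash
python3 - <<'E'
from h import *
w=grab("wrist"); print(w["K"].round(1).tolist(),w["D"]); W=cloud(w); d=w["depth"]
for n,(u,v) in dict(knobtop=(256,235),knobtop2=(256,228),Lpad=(232,225),Lpad2=(230,235),Rpad=(278,228),Rpad2=(282,240),gapL=(240,280)).items(): print(n,d[v,u].round(4),W[v,u].round(4))
print(r.current_tool_pos(),r.current_ee_rot(),r.current_q())
s=grab("side");Ws=cloud(s);u,v=proj(s,[.4375,.219,.136])[0].astype(int)
for dv in range(-30,16,5): print(dv,Ws[v+dv,u-3:u+4:3].round(3).tolist())
E
```

```text
[[287.6, 0.0, 254.2], [0.0, 287.6, 189.6], [0.0, 0.0, 1.0]] [-0.0631423  0.         0.         0.         0.       ]
knobtop 0.1648 [0.4387 0.2199 0.1366]
knobtop2 0.1651 [0.4349 0.2199 0.1353]
Lpad 0.1439 [0.4252 0.2077 0.1546]
Lpad2 0.1319 [0.4252 0.2077 0.1671]
Rpad 0.1402 [0.4253 0.2304 0.1584]
Rpad2 0.1261 [0.4249 0.231  0.1729]
gapL 0.3273 [ 5.556e-01  2.026e-01 -3.000e-04]
[0.43750302 0.21901097 0.13402995] [5.78643641e-06 1.00000000e+00 1.17176846e-05 1.72310831e-05] [ 3.68931281e-01  3.55889351e-01  1.88700152e+00  1.20518997e-05
  8.98661185e-01 -1.20186098e+00]
-30 [[0.439, 0.267, 0.247], [0.433, 0.266, 0.247], [0.429, 0.253, 0.239]]
-25 [[0.438, 0.278, 0.244], [0.432, 0.276, 0.243], [0.426, 0.277, 0.243]]
-20 [[0.437, 0.281, 0.233], [0.431, 0.283, 0.235], [0.426, 0.281, 0.235]]
-15 [[0.439, 0.269, 0.213], [0.433, 0.272, 0.216], [0.427, 0.272, 0.216]]
-10 [[0.441, 0.255, 0.191], [0.434, 0.26, 0.195], [0.428, 0.26, 0.195]]
-5 [[0.443, 0.24, 0.167], [0.437, 0.238, 0.166], [0.431, 0.238, 0.166]]
0 [[0.443, 0.24, 0.153], [0.437, 0.238, 0.152], [0.431, 0.238, 0.153]]
5 [[0.445, 0.23, 0.132], [0.438, 0.227, 0.13], [0.431, 0.23, 0.133]]
10 [[0.445, 0.23, 0.118], [0.438, 0.233, 0.121], [0.431, 0.23, 0.119]]
15 [[0.445, 0.228, 0.102], [0.438, 0.232, 0.106], [0.431, 0.232, 0.107]]
```

```bash
python3 - <<'E'
from h import *
w=grab("wrist"); W=cloud(w); 
for u in(228,231,234,276,279):
    print(u,[(v,*W[v,u].round(3)) for v in range(216,232,2)])
s=grab("side");Ws=cloud(s);u,v=proj(s,[.4375,.219,.136])[0].astype(int)
print([(dv,Ws[v+dv,u].round(3).tolist(),s["pixels"][v+dv,u].tolist()) for dv in range(-6,8)])
E
```

```text
228 [(216, np.float64(0.438), np.float64(0.201), np.float64(0.106)), (218, np.float64(0.44), np.float64(0.201), np.float64(0.106)), (220, np.float64(0.441), np.float64(0.201), np.float64(0.107)), (222, np.float64(0.425), np.float64(0.205), np.float64(0.15)), (224, np.float64(0.425), np.float64(0.206), np.float64(0.153)), (226, np.float64(0.426), np.float64(0.206), np.float64(0.155)), (228, np.float64(0.425), np.float64(0.206), np.float64(0.159)), (230, np.float64(0.425), np.float64(0.206), np.float64(0.161))]
231 [(216, np.float64(0.438), np.float64(0.203), np.float64(0.106)), (218, np.float64(0.44), np.float64(0.203), np.float64(0.106)), (220, np.float64(0.441), np.float64(0.203), np.float64(0.107)), (222, np.float64(0.425), np.float64(0.207), np.float64(0.15)), (224, np.float64(0.425), np.float64(0.207), np.float64(0.154)), (226, np.float64(0.425), np.float64(0.207), np.float64(0.156)), (228, np.float64(0.425), np.float64(0.208), np.float64(0.159)), (230, np.float64(0.425), np.float64(0.208), np.float64(0.161))]
234 [(216, np.float64(0.438), np.float64(0.205), np.float64(0.106)), (
[... 1365 characters left out ...]
25), np.float64(0.231), np.float64(0.159)), (230, np.float64(0.425), np.float64(0.231), np.float64(0.162))]
[(-6, [0.436, 0.242, 0.171], [33, 30, 28]), (-5, [0.436, 0.243, 0.169], [35, 34, 30]), (-4, [0.436, 0.242, 0.166], [30, 27, 26]), (-3, [0.437, 0.235, 0.158], [35, 33, 27]), (-2, [0.437, 0.24, 0.159], [34, 29, 31]), (-1, [0.437, 0.239, 0.156], [35, 32, 29]), (0, [0.437, 0.239, 0.153], [36, 33, 30]), (1, [0.438, 0.232, 0.145], [56, 51, 49]), (2, [0.439, 0.223, 0.135], [34, 32, 30]), (3, [0.439, 0.225, 0.134], [32, 28, 25]), (4, [0.438, 0.23, 0.135], [34, 30, 28]), (5, [0.438, 0.233, 0.135], [33, 31, 25]), (6, [0.438, 0.233, 0.132], [32, 30, 24]), (7, [0.438, 0.231, 0.128], [32, 29, 24])]
```

Both cameras put the fingertips about 15 mm behind the reported TCP, not 22 mm ahead, so the fingers closed above the knob. I'll use the measured tip offset and check it by contact.

```bash
sed -i 's/GK=.134; GC=.058/GK=.0985; GC=.0225/' h.py; python3 - <<'E'
from h import *
x,y=.437,.2195
r.set_gripper(1.0); r.move_linear([x,y,.14],vel=.1)
for z in(.125,.11,GK):
    r.move_linear([x,y,z],vel=.05); print(z,np.round(r.current_contact_force(),1))
w=grab("wrist"); W=cloud(w)
r.set_gripper(0.0,40); print("op",r.current_opening(),r.current_finger_force(),np.round(r.current_contact_force(),1))
r.move_linear([x,y,GK+.02],vel=.05); print(r.current_opening(),np.round(r.current_contact_force(),1),r.current_t())
s=grab("side");Ws=cloud(s);u,v=proj(s,[x,y,.156])[0].astype(int)
cv2.imwrite("pics/s2.png",cv2.resize(s["pixels"][v-60:v+90,u-100:u+100,::-1],None,fx=3,fy=3,interpolation=cv2.INTER_CUBIC))
E
```

```text
0.125 [ 0.4  0.1 -0. ]
0.11 [-0.2 -0.4 -0.2]
0.0985 [-0.1  0.5  0.2]
op 0.269475806086924 39.11648690700531 [-0.5  0.7  2.5]
0.2658628282897534 [-0.3  0.4 -2.4] 25.5833
```

View pics/s2.png

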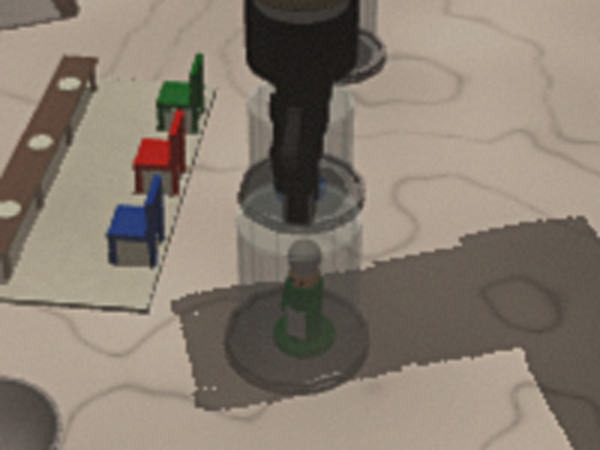

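The cover is held (opening 0.27, 39 N), and the side view shows it lifting clear of the green chef. Parking it now.

```bash
python3 - <<'E'
from h import *
r.move_linear([.437,.2195,HI],vel=.15); print(r.current_opening())
put(*PARK,.0925)
g=look(.437,.217,"w3.png")
F=lambda p:p.min(2)>-1
print("foot",circ(g,.436,.219,.014,.003,.045,GREEN),"hat",circ(g,.436,.219,.102,.006,.05,F))
print("parked",circ(g,*PARK,.130,.005,.06),"M",circ(g,.459,.031,.136),r.current_t())
E
```

```text
0.26463743837040943
put F [-0.1 -0.1 -1.2] [ 0.40010275 -0.09001742  0.09363283]
foot (array([0.4324, 0.221 ]), 0.0238, 280) hat (array([0.433 , 0.2205]), 0.0115, 198)
parked (array([ 0.4004, -0.0881]), 0.0118, 262) M (array([0.459 , 0.0332]), 0.0115, 242) 34.0917
```

View pics/w3.png

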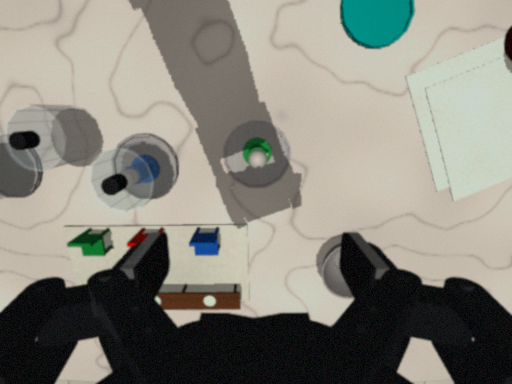

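The cover is parked at (25,140) in the wrist view, and the green chef stands free at (258,155). Moving it now, then covering the left stand again.

```bash
sed -i 's/GK=.0985/GK=.1010/' h.py; python3 - <<'E'
from h import *
F=lambda p:p.min(2)>-1
pick(.4325,.2205,GC,30); put(*PL['green'],GC,.75)
g=look(.5,-.07,"w4.png",.36)
print("chefG hat",circ(g,*PL['green'],.102,.006,.05,F),"foot",circ(g,*PL['green'],.014,.003,.06,GREEN))
print("parked",circ(g,*PARK,.130,.005,.07),"M",circ(g,.459,.031,.136),"R",circ(g,.456,-.215,.136),r.current_t())
E
```

```text
picked 0.317 0.322 F [ 0.2 -0.2 -1.5] t 39.7
put F [-0.7  0.1 -0.7] [ 0.64624366 -0.06552182  0.02371977]
chefG hat (array([ 0.646 , -0.0652]), 0.0115, 133) foot (array([ 0.6455, -0.0655]), 0.0236, 213)
parked (array([ 0.4012, -0.0888]), 0.0114, 253) M (array([0.4594, 0.0309]), 0.0115, 241) R (array([ 0.4563, -0.2146]), 0.0112, 236) 46.7583
```

View pics/w4.png

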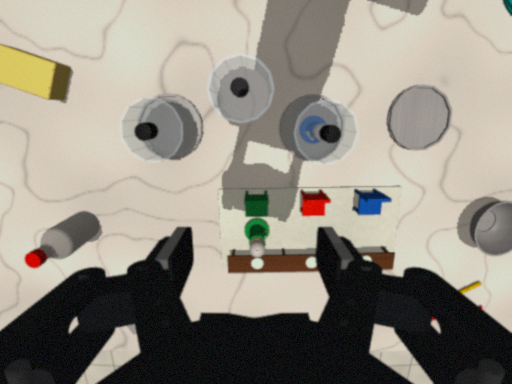

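Green chef stands upright at its place (measured 0.646, -0.065). Next, cover the left stand again, then park the middle cover.

```bash
python3 - <<'E'
from h import *
F=lambda p:p.min(2)>-1
pick(.4007,-.089,GK-.006); put(.438,.2185,GK)
pick(.459,.0318,GK); put(*PARK,GK-.006)
g=look(.45,.08,"w5.png",.36); W=cloud(g)
print("chefB hat",circ(g,.46,.03,.102,.006,.05,F),"foot",circ(g,.46,.03,.014,.003,.06,BLUE))
print("parked",circ(g,*PARK,.130,.005,.07),"L",circ(g,.438,.218,.136,.008),"R",circ(g,.456,-.215,.136),r.current_t())
k=(np.hypot(W[...,0]-.438,W[...,1]-.2185)<.03)&(g["pixels"].max(2)<70); print("Lknob z",np.percentile(W[k][:,2],[50,90,95]))
E
```

```text
picked 0.263 0.265 F [-0.1 -0.4 -2.5] t 52.0
put F [ 0.  -0.3 -2.2] [0.43810788 0.21854404 0.10217021]
picked 0.27 0.264 F [-0.4  0.2 -1.6] t 62.8
put F [ 0.8 -0.9 -1.8] [ 0.40011049 -0.0900434   0.09614142]
chefB hat (array([0.46 , 0.032]), 0.0116, 173) foot (array([0.4599, 0.0318]), 0.0238, 246)
parked (array([ 0.4003, -0.089 ]), 0.0117, 227) L (array([0.4375, 0.2166]), 0.0113, 241) R (array([ 0.4558, -0.2148]), 0.0115, 196) 68.775
Lknob z [0.13569036 0.13702467 0.13745053]
```

View pics/w5.png

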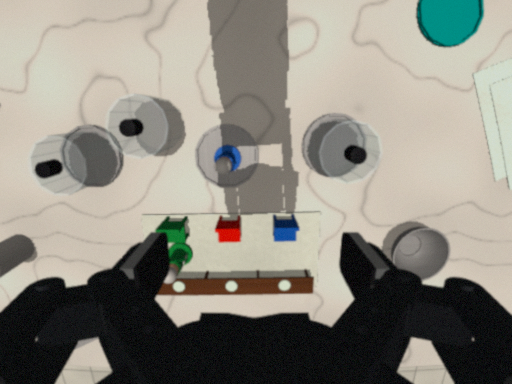

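The left cover is seated (knob top at 0.136 m). The blue chef stands free at (228,157), and the middle cover is parked at (130,127).

```bash
python3 - <<'E'
from h import *
F=lambda p:p.min(2)>-1
pick(.4598,.0315,GC,30); put(*PL['blue'],GC,.75)
g=look(.45,0,None,.36); p=circ(g,*PARK,.130,.005,.07); print("parked",p,"chefB",circ(g,*PL['blue'],.102,.006,.05,F))
pick(.4003,-.0895,GK-.006) if p and np.hypot(p[0][0]-.4,p[0][1]+.09)<.006 else exit("parked cover moved")
put(.4587,.0305,GK)
g=look(.45,.02,"w6.png",.36); W=cloud(g)
for c,col in(('green',GREEN),('blue',BLUE)): print(c,"hat",circ(g,*PL[c],.102,.006,.05,F),"foot",circ(g,*PL[c],.014,.004,.06,col))
for n,s in ST.items():
    k=(np.hypot(W[...,0]-s[0],W[...,1]-s[1])<.03)&(g["pixels"].max(2)<70)
    print(n,s,circ(g,*s,.136,.006),np.percentile(W[k][:,2],[90,95]).round(4))
print(r.current_t())
E
```

```text
picked 0.32 0.316 F [ 0.1 -0.1 -0.7] t 74.5
put F [ 0.   0.2 -1.3] [0.64312047 0.13350365 0.02370091]
parked (array([ 0.4005, -0.0896]), 0.0111, 221) chefB None
picked 0.265 0.261 F [-0.3  0.2 -1.9] t 86.6
put F [-0.3 -0.2 -1.5] [0.45882111 0.03049658 0.10216532]
green hat (array([ 0.6452, -0.0659]), 0.0111, 120) foot (array([ 0.6328, -0.0625]), 0.033, 213)
blue hat (array([0.6424, 0.1327]), 0.0117, 126) foot (array([0.6306, 0.1294]), 0.0329, 219)
L (0.438, 0.218) (array([0.4381, 0.2161]), 0.0116, 232) [0.1371 0.1375]
M (0.4585, 0.03) (array([0.4584, 0.0294]), 0.0117, 233) [0.4701 0.4725]
R (0.456, -0.2155) (array([ 0.4555, -0.2149]), 0.0109, 212) [0.1369 0.1374]
92.1417
```

View pics/w6.png

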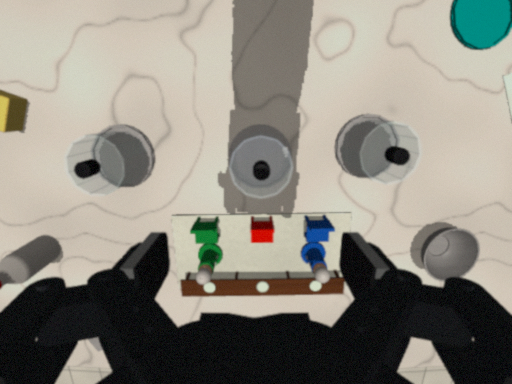

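```bash
python3 - <<'E'
from h import *
F=lambda p:p.min(2)>-1
g=look(.40,.02,None,.38); W=cloud(g); ok=True
for n,s in ST.items():
    k=(np.hypot(W[...,0]-s[0],W[...,1]-s[1])<.03)&(abs(W[...,2]-.136)<.01)&(g["pixels"].max(2)<70)
    c=circ(g,*s,.136,.004); z=np.percentile(W[k][:,2],75); print(n,c,z.round(4)); ok&=c is not None and np.hypot(*(c[0]-s))<.007 and z<.139
for c in PL:
    q=circ(g,*PL[c],.102,.005,.05,F); print(c,q); ok&=q is not None and np.hypot(*(q[0]-PL[c]))<.008
s=grab("side","s3.png"); print(ok,r.current_t())
if ok: print(r.hand_in())
E
```

```text
L (array([0.4373, 0.2172]), 0.0117, 183) 0.1366
M (array([0.4585, 0.0296]), 0.0118, 194) 0.1366
R (array([ 0.4553, -0.2147]), 0.0116, 169) 0.1365
green (array([ 0.6456, -0.0659]), 0.011, 99)
blue (array([0.6429, 0.1331]), 0.0109, 100)
True 92.875
the job is handed in; nothing more can be done
None
```

I handed the job in at about 93 s; the hand-in call gave no verdict. In my last camera check the green and blue chefs stood within 1 mm of their places, all three stands had covers fully down, and no red chef was present.

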